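# Seat a loose lens in the holding plate and close the keeper

## Robot

A 6-joint arm with a two-finger parallel gripper is mounted at the origin on the work surface. World frame = base frame: x ahead of the robot, y to its left, z up, the work surface at z = 0. Lengths are in m, angles in rad, forces in N, time in s.
With the tool pointing down it reaches from about 0.375 to 0.825 m from the base axis. Payload 5.5 kg.
Tool frame: the origin (TCP) lies at the centre of the arm's flange, where the gripper is bolted on; the fingertips stand 173 mm ahead of it and the grasp point (between the pads) lies 155 mm ahead of it; z points along the fingers, y is the direction in which the jaws open and shut (so a half turn about z gives the same grasp; the last joint's range is limited). The gripper opens to 85 mm and grips with 20 to 120 N. Pads are 22 mm wide; open, the fingers measure 114 mm over their backs; the gripper's body (76 mm by 85 mm) begins 54 mm behind the grasp point. The pads swing forward as they close: fully open they stand 13 mm farther back than shut.
Start: joints at [-1.264, 0.314, -0.047, 1.21, 0, 1.571], TCP at [0.181, -0.572, 0.405] pointing down, gripper open.
Joint ranges: [-2.67, 2.67], [-0.69, 1.73], [-1.03, 1.25], [-2.08, 2.16], [-1.42, 1.45], [-3.14, 3.14]. Speed limits (rad/s): [2.39, 2.39, 3.01, 3.14, 3.14, 3.14].

## Interface

Orientations are given as [roll, pitch, yaw] about the fixed x, y, z axes, in that order (R = Rz(yaw) Ry(pitch) Rx(roll)).
In Python, from bench import manip gives the robot as it stands.
- The arm moves only by the tool move_arm, never from a script. Its argument "plan" is a list of rows, each a list of 5 numbers: the finger opening in cm, from 0 to 8.54, then the shift along the world's x, y, z in cm, then the turn about the world's z in degrees. In form: [[fingers, dx, dy, dz, turn], ...]. A call has 1 to 8 rows; each row is the pose to reach, as a shift and turn from the pose commanded when the call began; what a row does not reach only later rows make up. A row lasts 1/12 s, in which the tool goes at most 41.7 mm and 7.16 degrees, less where a joint would pass 70% of its speed; a pose out of reach is approached as far as the arm can. A call with a gripper value outside its range is refused whole. The fingers move at their own pace and stop on an object; the grip force is fixed at half the most. Time passes only in rows, so rows that repeat a pose let the fingers close. It gives the time, the measured TCP pose, the force and the opening at its end, in the units of the state.
- manip.get_state(): the state, without advancing time (a new reading comes with each control period).
- manip.camera(name): name is "scene" or "top"; returns a dict with "pixels" (420x560x3 uint8, blue, green, red), "fx", "fy", "cx", "cy" (pixels), "k1" (the pictures are not rectified: a ray, as slopes to the right and down, at radius r is drawn at 1 + k1 r^2 times it, then the intrinsics apply), "view" (4x4, takes a point from world to camera coordinates). Camera axes: x right, y up, looking along -z (the intrinsics and any distortion apply to the point x, -y, -z); pixel columns grow to the right and rows downward; lengths in m; the calibration is good to about 2 mm. A picture is of the moment at which its call begins. There is no depth.
- manip.sign_off(): hands the job in, once; it reports no verdict.
Trained networks look in a picture, given as the dict that the camera call returned (one of the last four; its "shot" number tells which), for a name from the list of things; names that differ only in an ending like _2 or _b are one class to them, and where a whole thing is asked for, a point or a joint stands for the part that bears it (a point fixed in the world has none). Each returns a list of dicts, best first, with "confidence" (0 to 1); they miss things now and then, are a little off and sometimes report something else, mostly with a low value. They report only what shows in the picture. A call takes as long as a camera call. They do not tell look-alikes from the thing itself.
- manip.outline_of(picture, query): "region" (420x560 bool, what is visible of it) and "position" ([column, row] in pixels, amid what is visible of it).
The state is a dict: "time_s": time; "joint_positions": joint angles; "joint_velocities": joint speeds; "joint_torque": joint torques, N m; "tool_pos": TCP position; "ee_rot": TCP orientation; "wrist_force": force on the tool from outside, world axes, zero at the start; "wrist_torque": the same for the moment, N m; "width": finger opening in m.
Only numpy, scipy, OpenCV 4.12 (cv2) and the standard library are available. Lean on these libraries where they do the work, as an engineer would, in place of code of your own. Each camera call takes 0.05 s, during which the arm holds its last target.

## Task

Slide the large rimmed lens across the aluminium plate, without lifting it off the plate, until it drops flat into the round pocket; push it gently, because the glass chips if forced. Then push the keeper fully home against its stop, so that its tongue reaches over the lens rim, again without forcing it. Leave everything else where it lies.

Things in the scene. Friction and masses are not known exactly. Their poses are not given: they have to be found in the camera images.
- board: Fixed plywood base board on the table, 320 mm (its x) by 430 mm (y) by 6 mm thick; origin: centre of its underside, z up. On it is fixed, laid by hand, a flat rimless aluminium plate, 280 (x) by 390 (y) by 14 mm, its top 20 mm above the table. The plate is off the board's centre by up to 10 mm along y and 4 mm along x, and 0.02 rad; its true place is not measured.
- pocket_mark (a point): Where the centre of the pocket's floor would be if the plate lay exactly central on the board (board x 0, y -75 mm, 15 mm above the table). The true pocket is off it by the plate's offset: up to 10 mm along board y, 4 mm along x (2 mm more by the yaw). Pocket: round, 73 mm in diameter, 5 mm deep, upright walls, black-lined floor.
- lens: The large loose lens: glass in a steel rim, a flat disc 70 mm in diameter and 12 mm thick, 60 to 130 g, lying on the plate's +y half, 110 to 180 mm from the pocket. Origin: centre of its underside, z out of its top. Seated, its top is 7 mm above the plate, with 1.5 mm of play all round. Over the pocket it may tip in leading edge first; pushed on to the far wall, its trailing edge drops too.
- keeper (a joint): How far the keeper, at the plate's -y end, has been pushed towards the pocket (plate +y), in m: starts at 0 to 6 mm, hard stop (home) at 25 mm. About 2 N of friction, no spring, stays where it is left. Its flat tongue, 4 mm thick, underside 9 mm above the plate, then covers 14 mm of the lens; it clears a seated lens by 2 mm and runs into an unseated one.
- post_mark (a point): Where the top centre of the keeper's upright black post would be with the keeper at 0 and the plate central; the true post is off by the plate's offset plus the keeper's reading (+y). Post: 34 mm (x) by 12 mm (y), from 17 to 51 mm above the plate's top, on a carriage 40 mm wide that reaches 12 mm behind (-y) and 22 mm ahead of it; fixed rails 8 mm high flank it, 62 mm apart outside.
- small_lens: Bystander on the aluminium plate: small rimmed lens, 38 mm in diameter, 8 mm thick, beside the pocket on the +x side. Origin: centre of its underside.
- gauge_block: Bystander on the aluminium plate: flat steel block 30 by 50 by 12 mm, beside the pocket on the -x side. Origin: centre of its underside.
- spare_lens: Bystander on the table: rimmed lens 50 mm in diameter, 10 mm thick. Origin: centre of its underside.
- screwdriver: Bystander on the table: screwdriver, 150 mm long, lying along its x.
- cleaner: Bystander on the table: white bottle 40 mm in diameter, 110 mm tall.
- screw_jar: Bystander on the table: clear jar 48 mm in diameter, 45 mm tall.
- trial_frame: Bystander on the table: black and steel trial frame, two rings and two side bars, about 140 mm wide, 8 mm high.
Things that resemble listed ones, but are neither listed nor needed, are in the scene too. What is shaped like the lens but green or yellow is not meant.

How it is judged:
By the outcome, as a careful person would: the job done as asked, in the order asked, and still so for the second after the job is handed in, with the robot touching nothing.
It also fails if it takes over 64 s, if anything falls off the work surface, if the arm or the gripper's body presses on something with over 40 N, if the wrist force passes 120 N, or if a joint passes its speed limit or range.

## Working session

There is one attempt and no reset: what is moved stays moved. The work goes in short steps, Python scripts to look and compute and a tool call to move; the robot and the scene stay as the last step left them, time stands still between calls to the robot, and variables do not carry over. Pictures are saved under pics/ and viewed, and the job is handed in when it is done.

Besides the shell and the picture viewer there is one more tool, called after ">>>" by a JSON object that holds its "method" and its "body". move_arm: Moves the arm, as the interface text tells. Its arguments: {"type":"object","properties":{"plan":{"type":"array","items":{"type":"array","items":{"type":"number"}}}},"required":["plan"]}

```bash
mkdir -p pics; ls; cat > h.py <<'E'
import numpy as np, cv2
from bench import manip
def ray(p,u,v):
    K=np.array([[p['fx'],0,p['cx']],[0,p['fy'],p['cy']],[0,0,1.]])
    a=np.array([[(u-p['cx'])/p['fx'],(v-p['cy'])/p['fy']]])[0]
    x=a.copy()
    for _ in range(30): x=a/(1+p['k1']*(x@x))
    V=np.array(p['view']);R=V[:3,:3];t=V[:3,3]
    d=R.T@np.array([x[0],-x[1],-1.]);c=-R.T@t
    return c,d
def at(p,u,v,z):
    c,d=ray(p,u,v); return c+d*(z-c[2])/d[2]
def proj(p,X):
    V=np.array(p['view']);q=V[:3,:3]@np.array(X)+V[:3,3]
    x=np.array([q[0]/-q[2],-q[1]/-q[2]]);x=x*(1+p['k1']*(x@x))
    return np.array([x[0]*p['fx']+p['cx'],x[1]*p['fy']+p['cy']])
E
python3 - <<'E'
from h import *
for n in('scene','top'):
    p=manip.camera(n);cv2.imwrite(f'pics/{n}0.png',p['pixels'])
    c,d=ray(p,280,210);print(n,c,d,p['k1'],p['fx'])
    for q in['lens','keeper','board','small_lens','gauge_block','spare_lens']:
        for r in manip.outline_of(p,q)[:4]:print(q,r['confidence'],r['position'],r['region'].sum())
print(manip.get_state())
E
```

```text
pics
scene [1.11091759 0.3287256  0.77829587] [-0.55276524 -0.37274584 -0.74536685] -0.06880466804097768 380.2614385726352
lens 0.9 [401.3, 299.9] 746
lens 0.8 [333.5, 240.1] 586
lens 0.76 [379.6, 370.0] 1003
lens 0.3 [256.8, 224.4] 131
keeper 0.6 [265.5, 188.3] 325
board 0.75 [286.6, 267.2] 2704
small_lens 0.57 [254.0, 226.4] 126
gauge_block 0.55 [316.9, 185.1] 177
spare_lens 0.69 [453.4, 286.7] 371
spare_lens 0.3 [317.4, 184.8] 197
top [ 0.39126379 -0.02619587  1.16607871] [ 0.16589705  0.01527899 -0.98610312] -0.07779853818699081 414.10880801093344
lens 0.93 [162.6, 147.2] 454
lens 0.92 [238.0, 214.2] 471
lens 0.57 [168.3, 196.2] 448
keeper 0.81 [320.8, 230.8] 301
keeper 0.57 [238.7, 218.2] 484
board 0.69 [283.8, 280.0] 2892
gauge_block 0.55 [285.2, 269.0] 214
spare_lens 0.82 [131.6, 227.3] 254
{'time_s': 0.7, 'joint_positions': array([-1.26396720e+00,  3.13460412e-01, -4.70726172e-02,  1.21019242e+00,
        7.70958007e-07,  1.57077658e+00]), 'joint_velocities': array([-1.07460410e-03, -1.21203767e-03, -1.64164494e-03,  1.06914002e-03,
       -7.91753943e-05, -1.01953498e-04]), 'joint_torque': array([ 8.87611131e-04, -5.39293134e+01,  3.39979362e+01,  1.22071200e-03,
        2.96679775e-05,  6.63907883e-06]), 'tool_pos': array([ 0.18122374, -0.57198139,  0.40473527]), 'ee_rot': array([ 3.14152177e+00, -7.69558290e-07,  3.06848876e-01]), 'wrist_force': array([-0.63304392,  0.77821576,  0.6143995 ]), 'wrist_torque': array([-0.05491109, -0.00935685,  0.02279605]), 'width': 0.08520589246541532}
```

View pics/scene0.png

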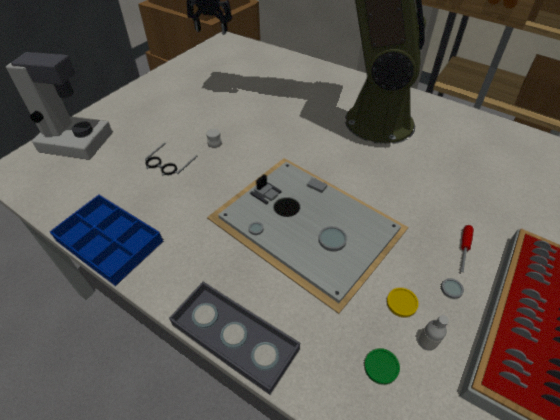

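View pics/top0.png

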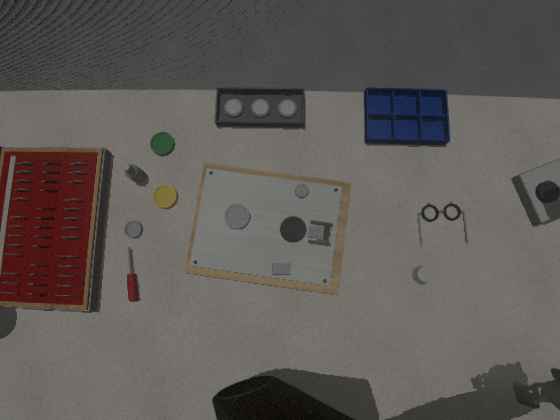

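```bash
python3 - <<'E'
import cv2
a=cv2.imread('pics/top0.png')[110:310,110:370];cv2.imwrite('pics/top0c.png',cv2.resize(a,None,fx=3,fy=3,interpolation=cv2.INTER_CUBIC))
a=cv2.imread('pics/scene0.png')[150:410,200:490];cv2.imwrite('pics/scene0c.png',cv2.resize(a,None,fx=2.3,fy=2.3,interpolation=cv2.INTER_CUBIC))
E
```

```text
(no output)
```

View pics/top0c.png

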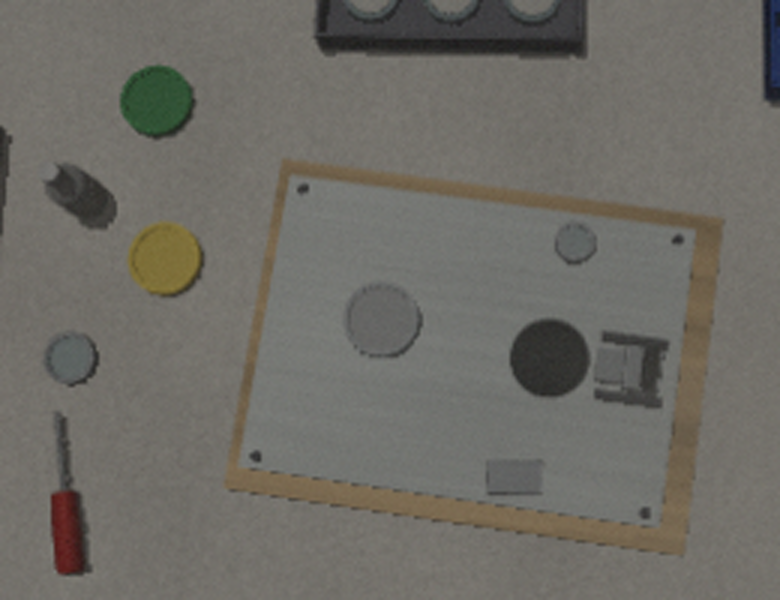

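View pics/scene0c.png

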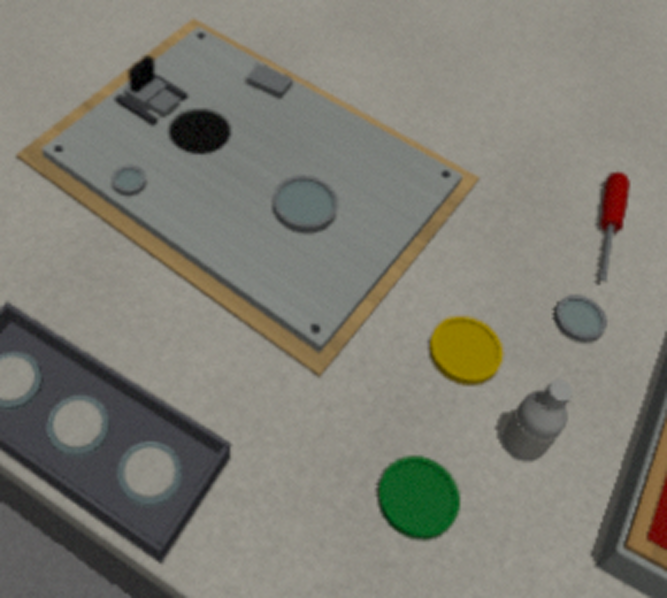

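Top view candidates for the large lens:
- Clear disc on the plate at (238,217).
- Yellow disc at (165,196) and green disc at (162,144), both excluded by colour.
- Spare lens on the table at (133,229).
- Small lens at (302,190).
- Three discs in the tray at about (233–287,107).
- The dark disc at (293,229) is the pocket.

I choose (238,217): it is clear, about 70 mm across, and on the plate's +y half. The crop confirms it. Next I measure.

```bash
cat >> h.py <<'E'
from scipy.optimize import least_squares
def fitcirc(p,c0,z,r,half=1.35,dark=None,sub=None):
    """edge-based: circle radius r at height z; maximise radial gradient"""
    g=cv2.GaussianBlur(cv2.cvtColor(p['pixels'],cv2.COLOR_BGR2GRAY).astype(np.float32),(0,0),0.8)
    th=np.linspace(0,2*np.pi,180,endpoint=False)
    rr=np.linspace(r*0.75,r*1.25,41)
    c=np.array(c0[:2],float)
    for it in range(5):
        pts=[];
        for t in th:
            uv=np.array([proj(p,[c[0]+q*np.cos(t),c[1]+q*np.sin(t),z]) for q in rr],np.float32)
            s=cv2.remap(g,uv[:,0].reshape(1,-1),uv[:,1].reshape(1,-1),cv2.INTER_CUBIC)[0]
            d=np.gradient(s); 
            if dark is not None: d=d*dark
            else: d=abs(d)
            i=int(np.argmax(d[1:-1]))+1
            pts.append([c[0]+rr[i]*np.cos(t),c[1]+rr[i]*np.sin(t),d[i]])
        pts=np.array(pts)
        f=lambda x:np.hypot(pts[:,0]-x[0],pts[:,1]-x[1])-x[2]
        s=least_squares(f,[c[0],c[1],r],loss='soft_l1',f_scale=0.001)
        c=s.x[:2]
    return s.x, np.median(abs(s.fun))
E
python3 - <<'E'
from h import *
T=manip.camera('top');S=manip.camera('scene')
for n,p,l,k in(('top',T,(236.5,216.5),(293,229)),('scene',S,(333,238),(287,207))):
    print(n,'lens',fitcirc(p,at(p,*l,.032),.032,.035),'pocket',fitcirc(p,at(p,*k,.02),.02,.0365,dark=1))
def c(u,v): return 110+u/3,110+v/3
for nm,u,v,z in[('screws',303,188,.02),('',678,239,.02),('',645,512,.02),('',255,456,.02),('board',283,160,.006),('',722,218,.006),('',685,553,.006),('',228,488,.006),('small',575,243,.028),('gauge',515,477,.032),('tongueL',597,363,.03),('railtop end',667,340,.028),('',660,405,.028)]:
    print(nm,np.round(at(T,*c(u,v),z)*1000,1))
def c2(u,v): return 200+u/2.3,150+v/2.3
for nm,u,v,z in[('scr+x+y',315,328,.02),('',58,149,.02),('',200,36,.02),('',445,174,.02)]:
    print('S',nm,np.round(at(S,*c2(u,v),z)*1000,1))
a=S['pixels'][165:225,235:345];cv2.imwrite('pics/k1.png',cv2.resize(a,None,fx=7,fy=7,interpolation=cv2.INTER_CUBIC))
a=T['pixels'][205:260,270:345];cv2.imwrite('pics/k2.png',cv2.resize(a,None,fx=10,fy=10,interpolation=cv2.INTER_CUBIC))
E
```

```text
top lens (array([0.56108655, 0.10996393, 0.03626243]), np.float64(0.0007345675198109566)) pocket (array([ 0.53144382, -0.04523293,  0.03666611]), np.float64(0.0006162079078550348))
scene lens (array([0.56488004, 0.11495152, 0.03721817]), np.float64(0.0009583399792171439)) pocket (array([ 0.52848476, -0.04327191,  0.03520329]), np.float64(0.0008463320656117504))
screws [688.5 191.8  20. ]
 [ 645.7 -165.6   20. ]
 [ 391.1 -135.6   20. ]
 [433.5 223.2  20. ]
board [719.9 215.6   6. ]
 [ 670.2 -209.6    6. ]
 [ 354.6 -173.8    6. ]
 [403.7 250.    6. ]
small [638.1 -68.2  28. ]
gauge [419.9 -16.8  32. ]
tongueL [525.3 -89.8  30. ]
railtop end [ 548.2 -154.4   28. ]
 [ 488.1 -148.    28. ]
S scr+x+y [685.2 194.7  20. ]
S  [ 642.8 -162.    20. ]
S  [ 389.1 -132.    20. ]
S  [431.2 225.5  20. ]
```

View pics/k1.png

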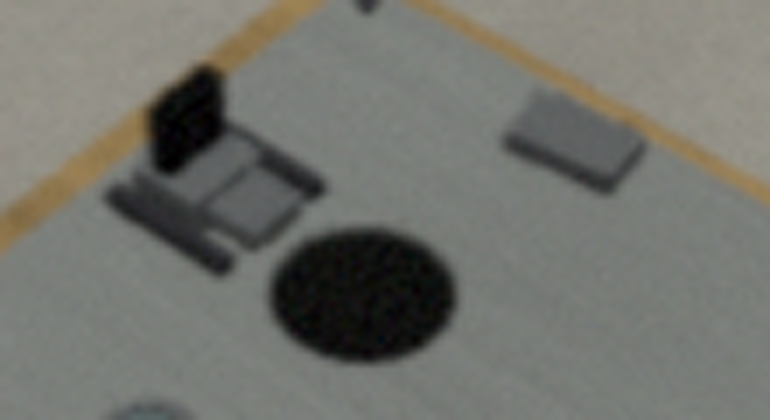

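View pics/k2.png

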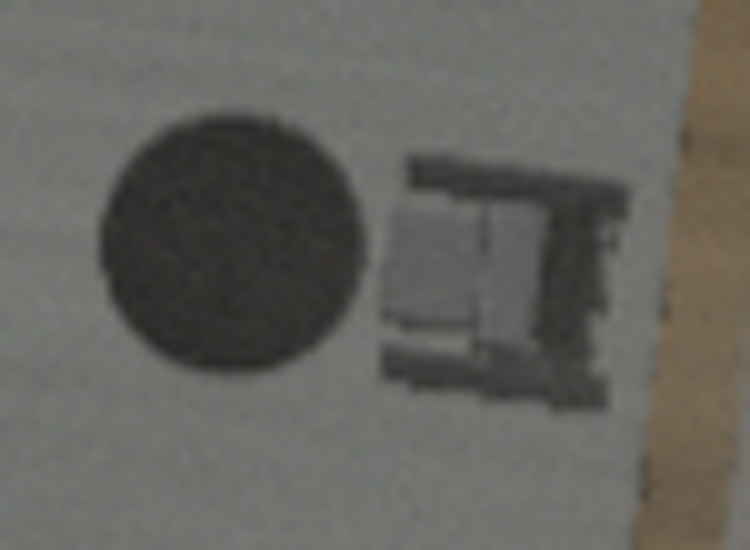

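The network and the picture agree. Each measured point, as top camera / scene camera:

| Point | Top (mm) | Scene (mm) |
|---|---|---|
| Lens | (561, 110) | (565, 115), poor fit |
| Pocket | (531, −45) | (528, −43) |

- The fitted radii are close to 35 and 36.5 mm, and the lens–pocket distance is 158 mm, so both are plausible.
- The keeper post is at about (520, −145).

I'll cradle the lens from behind with the two fingers half open, jaw axis across the push.

>>> {"method": "move_arm", "body": {"plan": [[5,4,7.6,0,7],[5,8,15,0,14],[5,12,22,0,21],[5,16,30,0,28],[5,20,38,0,35],[5,24,45,0,42],[5,27,52,0,49],[5,31,59,0,56]]}}

```text
time_s: 1.47
tool_pos: [0.3373, -0.2755, 0.405]
ee_rot: [3.141, 0.0, 1.29]
wrist_force: [1.5, -1.6, 0.1]
width: 0.0503
```

>>> {"method": "move_arm", "body": {"plan": [[5,8,15,0,6],[5,10,20,0,6],[5,15,30,-3,6],[5,18,36,-6,6],[5,20,40,-10,6],[5,20,40,-10,6],[5,20,40,-10,6],[5,20,40,-10,6]]}}

```text
time_s: 2.13
tool_pos: [0.483, 0.0152, 0.3423]
ee_rot: [3.14, -0.0, 1.389]
wrist_force: [1.5, -0.3, 0.6]
width: 0.0502
```

>>> {"method": "move_arm", "body": {"plan": [[5,2.3,3.9,-2,0],[5,4.5,8,-4,0],[5,6.5,12,-6,0],[5,8,15,-8,0],[5,8,15,-10,0],[5,8,15,-10,0],[5,8,15,-10,0],[5,8,15,-10,0]]}}

```text
time_s: 2.8
tool_pos: [0.5623, 0.1629, 0.2427]
ee_rot: [-3.141, 0.001, 1.389]
wrist_force: [-0.0, -0.6, 0.9]
width: 0.0496
```

```bash
python3 - <<'E'
from h import *
print(manip.get_state()['tool_pos'],manip.get_state()['ee_rot'])
S=manip.camera('scene');T=manip.camera('top')
cv2.imwrite('pics/s1.png',cv2.resize(S['pixels'][120:320,200:470],None,fx=2.9,fy=2.9));cv2.imwrite('pics/t1.png',cv2.resize(T['pixels'][120:320,130:380],None,fx=3,fy=3))
E
```

```text
[0.56230113 0.16286863 0.24266088] [-3.14109428e+00  6.42827453e-04  1.38899230e+00]
```

View pics/s1.png

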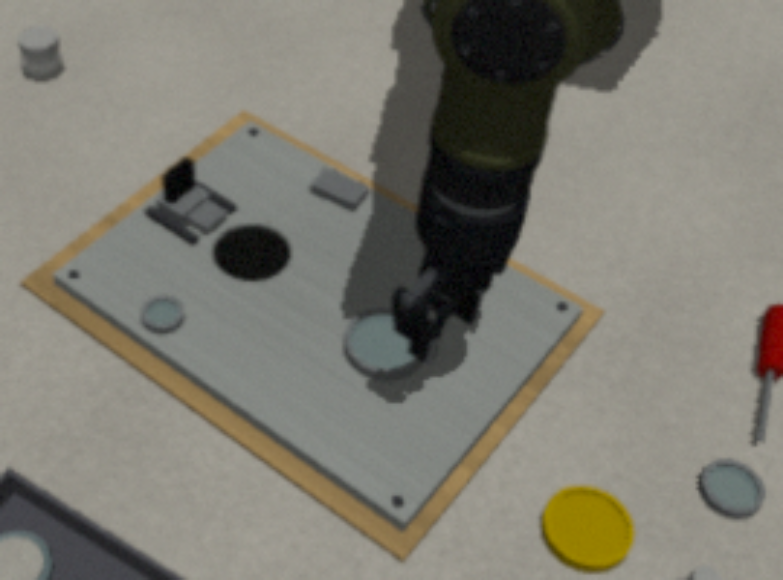

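View pics/t1.png

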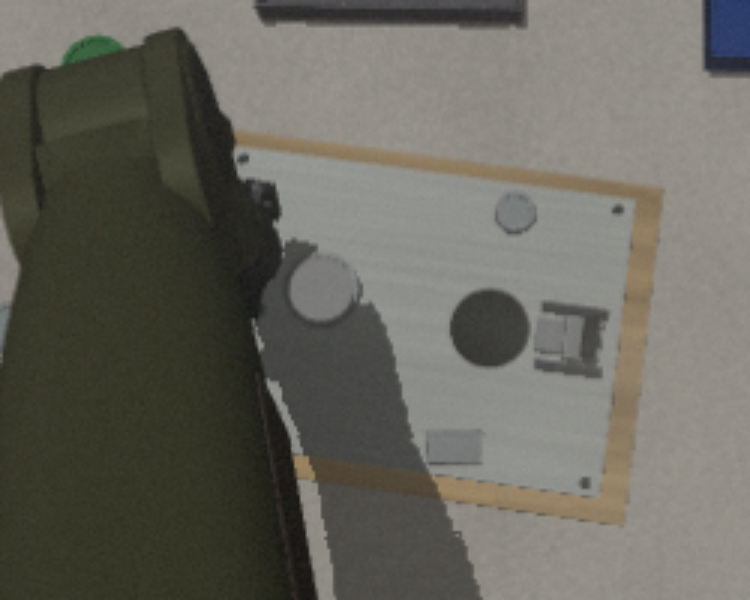

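>>> {"method": "move_arm", "body": {"plan": [[5,0.9,1.6,0,0],[5,0.9,1.6,0,0],[5,0.9,1.6,-2.5,0],[5,0.9,1.6,-4,0],[5,0.9,1.6,-4,0],[5,0.9,1.6,-4,0],[5,0.9,1.6,-4,0]]}}

```text
time_s: 3.48
tool_pos: [0.572, 0.1786, 0.204]
ee_rot: [3.14, -0.001, 1.388]
wrist_force: [0.6, -0.4, 1.1]
width: 0.0499
```

```bash
python3 - <<'E'
from h import *
print(manip.get_state()['tool_pos'],manip.get_state()['ee_rot'],manip.get_state()['wrist_force'])
S=manip.camera('scene')
cv2.imwrite('pics/s2.png',cv2.resize(S['pixels'][200:280,290:400],None,fx=7,fy=7,interpolation=cv2.INTER_CUBIC))
E
```

```text
[0.57195094 0.17863706 0.20396698] [ 3.14007833e+00 -6.87157663e-04  1.38816973e+00] [ 0.6075522  -0.41274147  1.10004507]
```

View pics/s2.png

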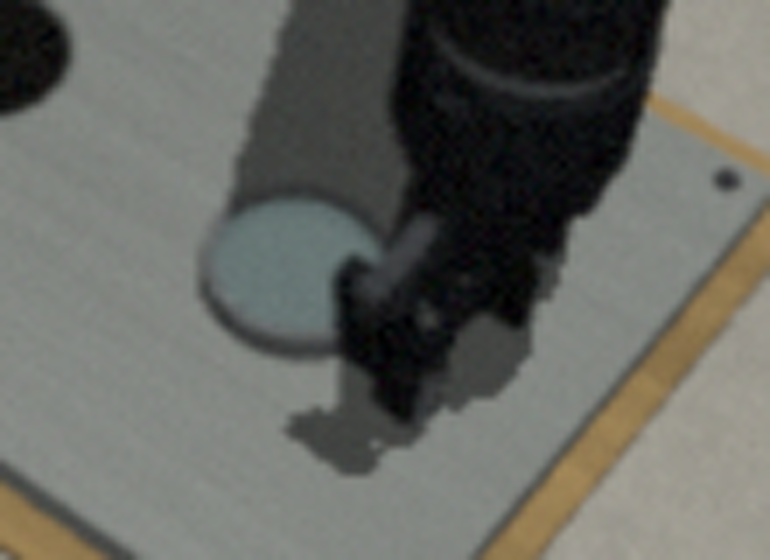

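>>> {"method": "move_arm", "body": {"plan": [[5,0,0,-0.3,0],[5,0,0,-0.6,0],[5,0,0,-0.7,0],[5,0,0,-0.8,0],[5,0,0,-0.8,0]]}}

```text
time_s: 3.95
tool_pos: [0.5714, 0.1791, 0.1942]
ee_rot: [-3.141, 0.0, 1.389]
wrist_force: [0.0, 0.5, -0.0]
width: 0.0501
```

>>> {"method": "move_arm", "body": {"plan": [[5,0,0,-0.1,0],[5,0,0,-0.2,0],[5,0,0,-0.2,0]]}}

```text
time_s: 4.2
tool_pos: [0.5714, 0.1791, 0.1923]
ee_rot: [-3.141, 0.0, 1.389]
wrist_force: [-0.7, 1.1, -0.1]
width: 0.05
```

>>> {"method": "move_arm", "body": {"plan": [[5,0,0,-0.1,0],[5,0,0,-0.2,0],[5,0,0,-0.2,0]]}}

```text
time_s: 4.45
tool_pos: [0.5715, 0.1791, 0.1905]
ee_rot: [3.141, -0.0, 1.389]
wrist_force: [0.5, 0.2, 0.3]
width: 0.0501
```

>>> {"method": "move_arm", "body": {"plan": [[5,0,0,-0.1,0],[5,0,0,-0.1,0]]}}

```text
time_s: 4.62
tool_pos: [0.5715, 0.1791, 0.1904]
ee_rot: [3.141, -0.0, 1.389]
wrist_force: [-3.2, -1.5, 8.1]
width: 0.05
```

>>> {"method": "move_arm", "body": {"plan": [[5,0,0,-0.1,0],[5,0,0,-0.1,0]]}}

```text
time_s: 4.78
tool_pos: [0.5715, 0.1791, 0.1904]
ee_rot: [3.141, -0.0, 1.389]
wrist_force: [-5.6, -2.6, 16.9]
width: 0.0501
```

>>> {"method": "move_arm", "body": {"plan": [[5,0,0,-0.1,0],[5,0,0,-0.1,0]]}}

```text
time_s: 4.95
tool_pos: [0.5715, 0.1791, 0.1903]
ee_rot: [3.141, -0.001, 1.389]
wrist_force: [-8.2, -2.7, 25.1]
width: 0.0501
```

```bash
python3 - <<'E'
from h import *
print(manip.get_state()['tool_pos'],manip.get_state()['ee_rot'],manip.get_state()['wrist_force'])
S=manip.camera('scene')
cv2.imwrite('pics/s3.png',cv2.resize(S['pixels'][200:280,290:400],None,fx=7,fy=7,interpolation=cv2.INTER_CUBIC))
E
```

```text
[0.57148888 0.17908108 0.19031225] [ 3.14065471e+00 -5.67629608e-04  1.38883945e+00] [-8.24624405 -2.68257086 25.12022784]
```

View pics/s3.png

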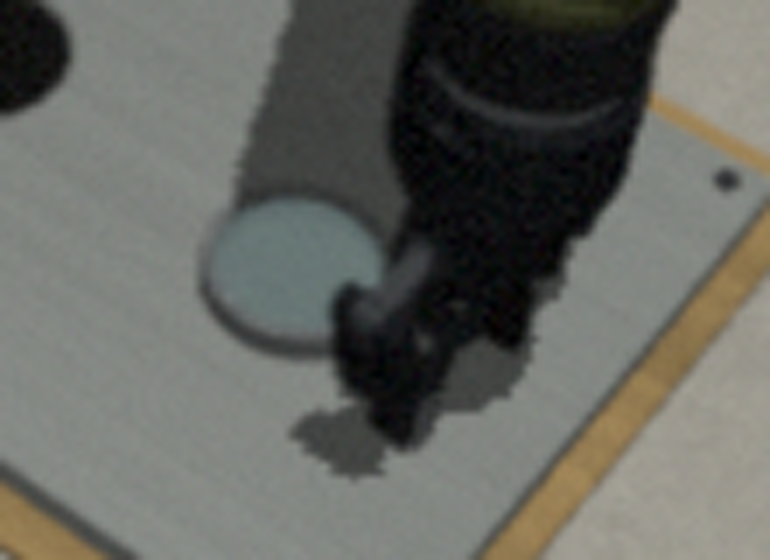

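>>> {"method": "move_arm", "body": {"plan": [[5,0,0,0.6,0],[5,0,0,0.6,0],[5,-0.18,-1,0.6,0],[5,-0.36,-2,0.6,0],[5,-0.46,-2.5,0.6,0],[5,-0.46,-2.5,0.6,0]]}}

```text
time_s: 5.5
tool_pos: [0.5662, 0.1524, 0.1928]
ee_rot: [-3.14, 0.001, 1.387]
wrist_force: [0.1, 0.3, -0.2]
width: 0.0497
```

>>> {"method": "move_arm", "body": {"plan": [[5,-0.05,-0.3,0,0],[5,-0.11,-0.6,0,0],[5,-0.17,-0.9,0,0],[5,-0.22,-1.2,0,0],[5,-0.28,-1.5,0,0],[5,-0.33,-1.8,0,0],[5,-0.39,-2.1,0,0],[5,-0.44,-2.4,0,0]]}}

```text
time_s: 6.17
tool_pos: [0.5624, 0.1298, 0.1935]
ee_rot: [-3.142, 0.0, 1.389]
wrist_force: [-0.4, -0.3, 0.2]
width: 0.0501
```

```bash
python3 - <<'E'
from h import *
print(manip.get_state()['tool_pos'],manip.get_state()['ee_rot'],manip.get_state()['wrist_force'])
S=manip.camera('scene')
cv2.imwrite('pics/s4.png',cv2.resize(S['pixels'][170:280,240:400],None,fx=5,fy=5,interpolation=cv2.INTER_CUBIC))
E
```

```text
[0.56239673 0.12984841 0.19346074] [-3.14150778e+00  1.76860740e-05  1.38900004e+00] [-0.36577848 -0.27505173  0.15656644]
```

View pics/s4.png

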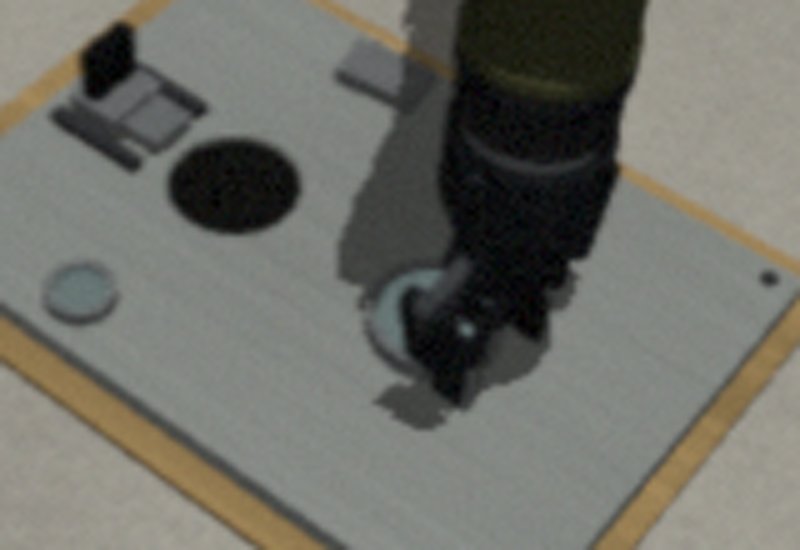

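>>> {"method": "move_arm", "body": {"plan": [[5,-0.07,-0.4,0,0],[5,-0.15,-0.8,0,0],[5,-0.22,-1.2,0,0],[5,-0.3,-1.6,0,0],[5,-0.37,-2.0,0,0],[5,-0.45,-2.4,0,0],[5,-0.52,-2.8,0,0],[5,-0.59,-3.2,0,0]]}}

```text
time_s: 6.88
tool_pos: [0.5565, 0.0977, 0.1935]
ee_rot: [3.142, -0.0, 1.389]
wrist_force: [1.3, -0.1, 0.5]
width: 0.0501
```

>>> {"method": "move_arm", "body": {"plan": [[5,-0.07,-0.4,0,0],[5,-0.15,-0.8,0,0],[5,-0.22,-1.2,0,0],[5,-0.3,-1.6,0,0],[5,-0.37,-2.0,0,0],[5,-0.45,-2.4,0,0],[5,-0.52,-2.8,0,0],[5,-0.52,-2.8,0,0]]}}

```text
time_s: 7.55
tool_pos: [0.5512, 0.0693, 0.1935]
ee_rot: [-3.141, 0.001, 1.388]
wrist_force: [0.9, 0.4, -0.1]
width: 0.0501
```

```bash
python3 - <<'E'
from h import *
print(manip.get_state()['tool_pos'],manip.get_state()['ee_rot'],manip.get_state()['wrist_force'])
S=manip.camera('scene');T=manip.camera('top')
cv2.imwrite('pics/s5.png',cv2.resize(S['pixels'][170:280,240:400],None,fx=5,fy=5,interpolation=cv2.INTER_CUBIC))
cv2.imwrite('pics/t5.png',cv2.resize(T['pixels'][170:280,200:360],None,fx=5,fy=5,interpolation=cv2.INTER_CUBIC))
E
```

```text
[0.55119104 0.06930778 0.19345501] [-3.14143087e+00  5.42881549e-04  1.38810860e+00] [ 0.92056354  0.37238338 -0.10583527]
```

View pics/s5.png

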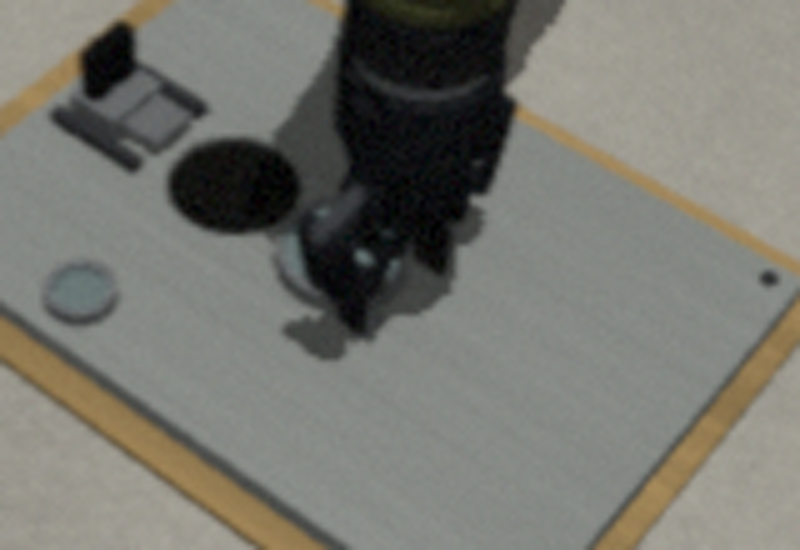

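View pics/t5.png

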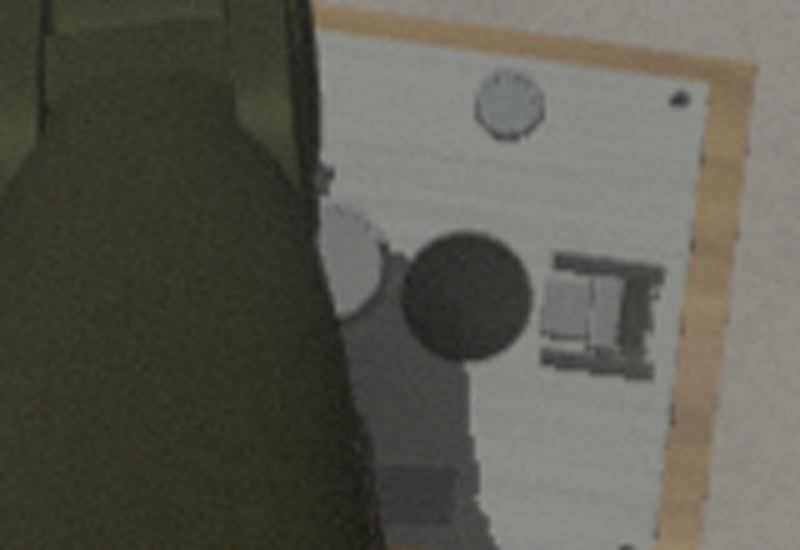

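```bash
python3 - <<'E'
from h import *
T=manip.camera('top');S=manip.camera('scene')
def draw(p,off,sc,cs,fn):
    a=cv2.resize(p['pixels'][off[1]:off[1]+100,off[0]:off[0]+140],None,fx=sc,fy=sc,interpolation=cv2.INTER_CUBIC)
    for c,z,r,col in cs:
        P=np.array([(proj(p,[c[0]+r*np.cos(t),c[1]+r*np.sin(t),z])-off+.5)*sc for t in np.linspace(0,6.28,90)])
        cv2.polylines(a,[P.astype(int)],True,col,1)
    cv2.imwrite(fn,a)
cs=[((.5447,.0344),.032,.035,(0,0,255)),((.530,-.044),.02,.0365,(0,255,0))]
draw(T,np.array([210,170]),5,cs,'pics/t6.png');draw(S,np.array([250,170]),5,cs,'pics/s6.png')
E
```

```text
(no output)
```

View pics/t6.png

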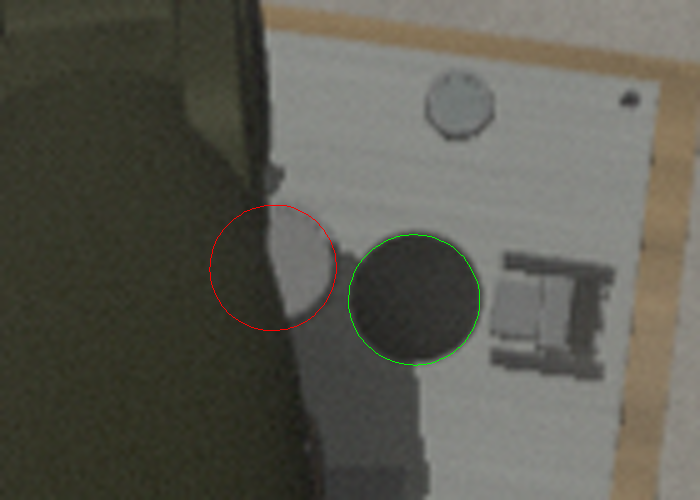

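View pics/s6.png

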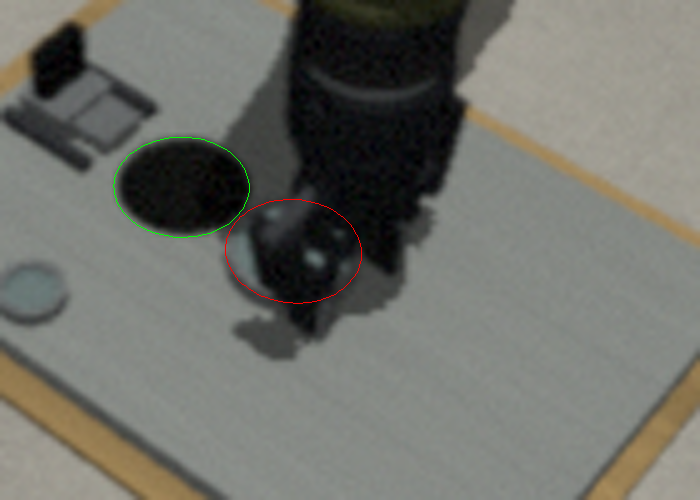

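>>> {"method": "move_arm", "body": {"plan": [[5,-0.07,-0.4,0,0],[5,-0.15,-0.8,0,0],[5,-0.22,-1.2,0,0],[5,-0.3,-1.6,0,0],[5,-0.37,-2.0,0,0],[5,-0.45,-2.4,0,0],[5,-0.52,-2.8,0,0],[5,-0.58,-3.1,0,0]]}}

```text
time_s: 8.42
tool_pos: [0.5455, 0.0385, 0.1935]
ee_rot: [-3.142, 0.0, 1.389]
wrist_force: [0.1, 0.8, 0.5]
width: 0.05
```

>>> {"method": "move_arm", "body": {"plan": [[5,-0.04,-0.2,0,0],[5,-0.08,-0.4,0,0],[5,-0.11,-0.6,0,0],[5,-0.15,-0.8,0,0],[5,-0.19,-1.0,0,0],[5,-0.22,-1.2,0,0],[5,-0.26,-1.4,0,0],[5,-0.3,-1.6,0,0]]}}

```text
time_s: 9.08
tool_pos: [0.5426, 0.0229, 0.1935]
ee_rot: [-3.142, 0.0, 1.389]
wrist_force: [0.8, -0.0, 0.1]
width: 0.0501
```

>>> {"method": "move_arm", "body": {"plan": [[5,-0.04,-0.2,0,0],[5,-0.08,-0.4,0,0],[5,-0.11,-0.6,0,0],[5,-0.15,-0.8,0,0],[5,-0.19,-1.0,0,0],[5,-0.22,-1.2,0,0],[5,-0.26,-1.4,0,0],[5,-0.3,-1.6,0,0]]}}

```text
time_s: 9.75
tool_pos: [0.5396, 0.0069, 0.1935]
ee_rot: [-3.142, -0.0, 1.389]
wrist_force: [0.4, 0.6, -0.3]
width: 0.0496
```

```bash
python3 - <<'E'
from h import *
print(manip.get_state()['tool_pos'],manip.get_state()['ee_rot'],manip.get_state()['wrist_force'])
S=manip.camera('scene');T=manip.camera('top')
cv2.imwrite('pics/s7.png',cv2.resize(S['pixels'][170:270,240:360],None,fx=6,fy=6,interpolation=cv2.INTER_CUBIC))
cv2.imwrite('pics/t7.png',cv2.resize(T['pixels'][180:280,250:370],None,fx=6,fy=6,interpolation=cv2.INTER_CUBIC))
E
```

```text
[0.53955446 0.00690404 0.19351143] [-3.14158905e+00 -5.03841279e-05  1.38889976e+00] [ 0.44682416  0.58404111 -0.25094802]
```

View pics/s7.png

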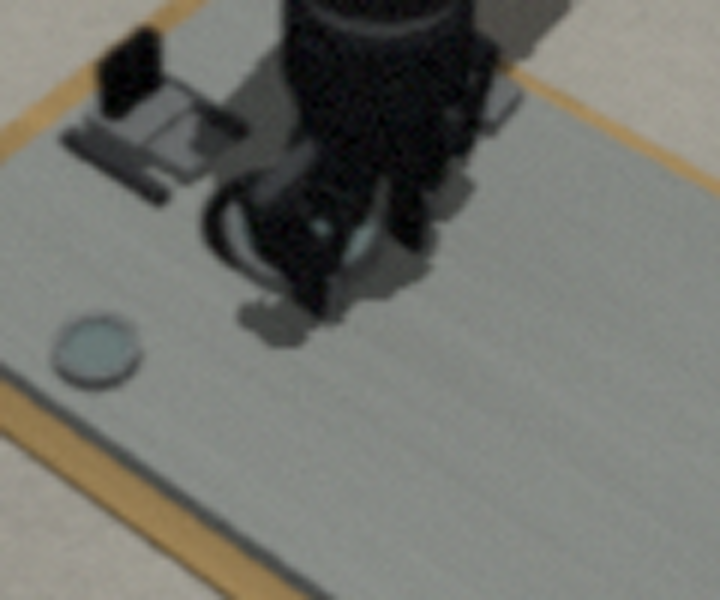

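View pics/t7.png

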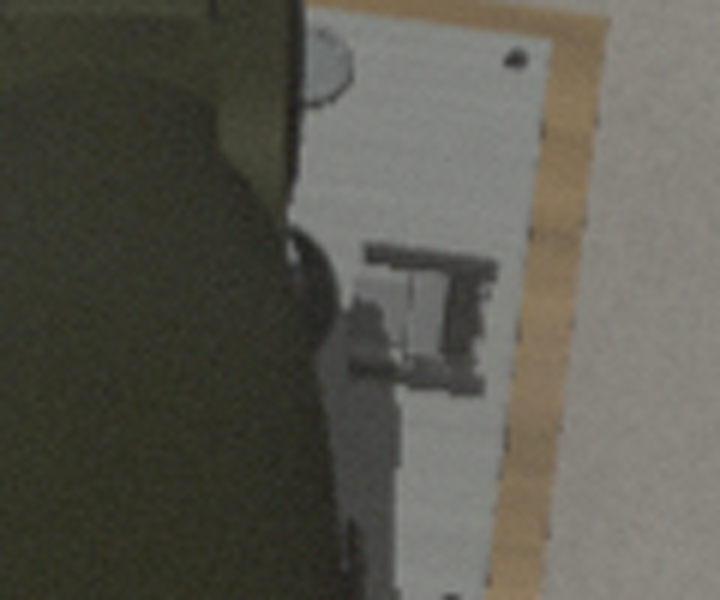

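>>> {"method": "move_arm", "body": {"plan": [[5,-0.02,-0.1,0,0],[5,-0.04,-0.2,0,0],[5,-0.06,-0.3,0,0],[5,-0.08,-0.4,0,0],[5,-0.09,-0.5,0,0],[5,-0.11,-0.6,0,0],[5,-0.13,-0.7,0,0],[5,-0.15,-0.8,0,0]]}}

```text
time_s: 10.52
tool_pos: [0.5381, -0.001, 0.1935]
ee_rot: [3.142, -0.0, 1.389]
wrist_force: [0.1, 0.4, -0.0]
width: 0.0501
```

>>> {"method": "move_arm", "body": {"plan": [[5,-0.02,-0.1,0,0],[5,-0.04,-0.2,0,0],[5,-0.06,-0.3,0,0],[5,-0.08,-0.4,0,0]]}}

```text
time_s: 10.85
tool_pos: [0.5372, -0.0051, 0.1934]
ee_rot: [-3.141, 0.0, 1.389]
wrist_force: [-0.2, -0.8, -1.4]
width: 0.0497
```

>>> {"method": "move_arm", "body": {"plan": [[5,-0.02,-0.1,0,0],[5,-0.04,-0.2,0,0]]}}

```text
time_s: 11.02
tool_pos: [0.5368, -0.0071, 0.1934]
ee_rot: [-3.141, 0.0, 1.389]
wrist_force: [0.3, -0.2, -0.1]
width: 0.0505
```

```bash
python3 - <<'E'
from h import *
print(manip.get_state()['tool_pos'],manip.get_state()['ee_rot'],manip.get_state()['wrist_force'])
S=manip.camera('scene')
cv2.imwrite('pics/s8.png',cv2.resize(S['pixels'][170:270,240:360],None,fx=6,fy=6,interpolation=cv2.INTER_CUBIC))
E
```

```text
[ 0.53675858 -0.00709369  0.19337895] [-3.14133199e+00  2.54635030e-04  1.38879178e+00] [ 0.30972144 -0.23704213 -0.06343713]
```

View pics/s8.png

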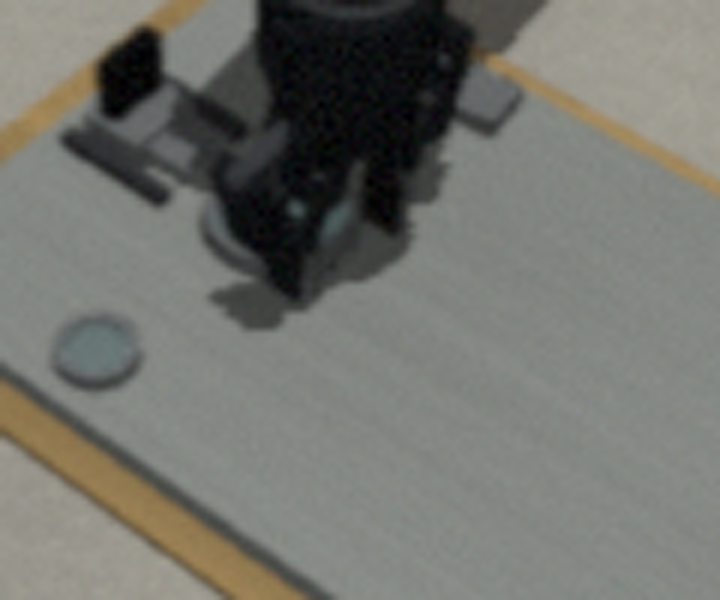

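>>> {"method": "move_arm", "body": {"plan": [[5,-0.01,-0.05,0,0],[5,-0.02,-0.1,0,0]]}}

```text
time_s: 11.23
tool_pos: [0.5366, -0.008, 0.1935]
ee_rot: [-3.142, 0.0, 1.389]
wrist_force: [-1.1, 1.1, -0.5]
width: 0.0501
```

>>> {"method": "move_arm", "body": {"plan": [[5,-0.01,-0.05,0,0],[5,-0.02,-0.1,0,0]]}}

```text
time_s: 11.4
tool_pos: [0.5365, -0.0089, 0.1935]
ee_rot: [3.142, -0.0, 1.389]
wrist_force: [-0.7, 0.4, 0.6]
width: 0.0496
```

```bash
python3 - <<'E'
from h import *
print(manip.get_state()['tool_pos'],manip.get_state()['ee_rot'],manip.get_state()['wrist_force'])
S=manip.camera('scene')
cv2.imwrite('pics/s9.png',cv2.resize(S['pixels'][170:270,240:360],None,fx=6,fy=6,interpolation=cv2.INTER_CUBIC))
E
```

```text
[ 0.53648135 -0.00892203  0.19349231] [ 3.14157765e+00 -9.89709916e-06  1.38899119e+00] [-0.7356935   0.36053228  0.58705423]
```

View pics/s9.png

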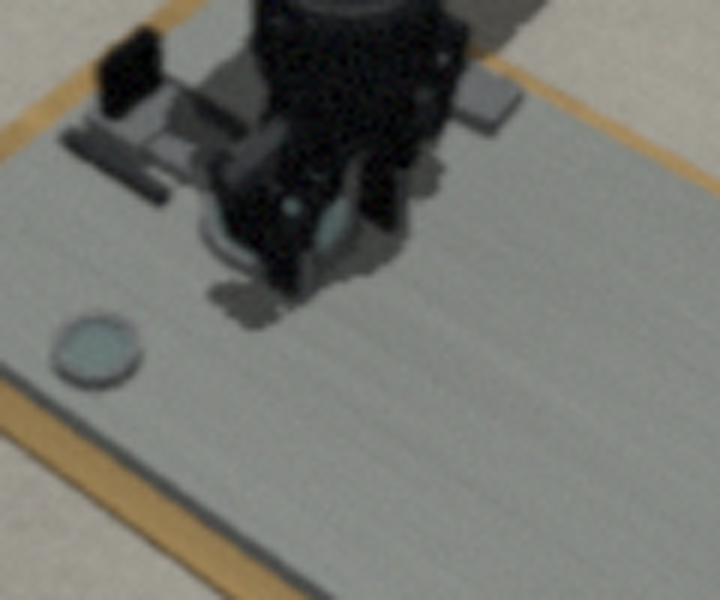

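>>> {"method": "move_arm", "body": {"plan": [[5,-0.01,-0.05,0,0],[5,-0.02,-0.1,0,0]]}}

```text
time_s: 11.62
tool_pos: [0.5363, -0.0099, 0.1935]
ee_rot: [-3.142, 0.0, 1.389]
wrist_force: [-0.7, 0.8, 0.4]
width: 0.0501
```

>>> {"method": "move_arm", "body": {"plan": [[5,-0.01,-0.05,0,0],[5,-0.01,-0.05,0,0]]}}

```text
time_s: 11.78
tool_pos: [0.5361, -0.0104, 0.1935]
ee_rot: [-3.141, -0.0, 1.389]
wrist_force: [0.3, 1.0, -0.2]
width: 0.0499
```

Backing off to check the seating.

>>> {"method": "move_arm", "body": {"plan": [[5,0.1,0.5,0,0],[5,0.4,2,0,0],[5,1,5,1,0],[5,1.5,8,4,0],[5,2,11,8,0],[5,2,14,12,0],[5,2,14,12,0],[5,2,14,12,0]]}}

```text
time_s: 12.45
tool_pos: [0.558, 0.1327, 0.318]
ee_rot: [3.135, -0.004, 1.392]
wrist_force: [0.7, -0.5, -0.1]
width: 0.0499
```

```bash
python3 - <<'E'
from h import *
print(manip.get_state()['tool_pos'],manip.get_state()['ee_rot'],manip.get_state()['wrist_force'])
S=manip.camera('scene');T=manip.camera('top')
cv2.imwrite('pics/s10.png',cv2.resize(S['pixels'][165:255,235:355],None,fx=6.5,fy=6.5,interpolation=cv2.INTER_CUBIC))
cv2.imwrite('pics/t10.png',cv2.resize(T['pixels'][180:280,250:370],None,fx=6,fy=6,interpolation=cv2.INTER_CUBIC))
for z in(.027,.032): print(z,fitcirc(T,(.53,-.044),z,.035),fitcirc(S,(.53,-.044),z,.035))
E
```

```text
[0.55796748 0.13266437 0.31803011] [ 3.13452419 -0.00375124  1.39222674] [ 0.68999833 -0.51352729 -0.11288431]
0.027 (array([ 0.52963328, -0.04473069,  0.03715693]), np.float64(0.0007997196852487752)) (array([ 0.53198292, -0.0423005 ,  0.03806623]), np.float64(0.000916320134709693))
0.032 (array([ 0.52904978, -0.04465256,  0.03703052]), np.float64(0.000724525794435691)) (array([ 0.53583017, -0.0397831 ,  0.03785029]), np.float64(0.0010183017230020672))
```

View pics/s10.png

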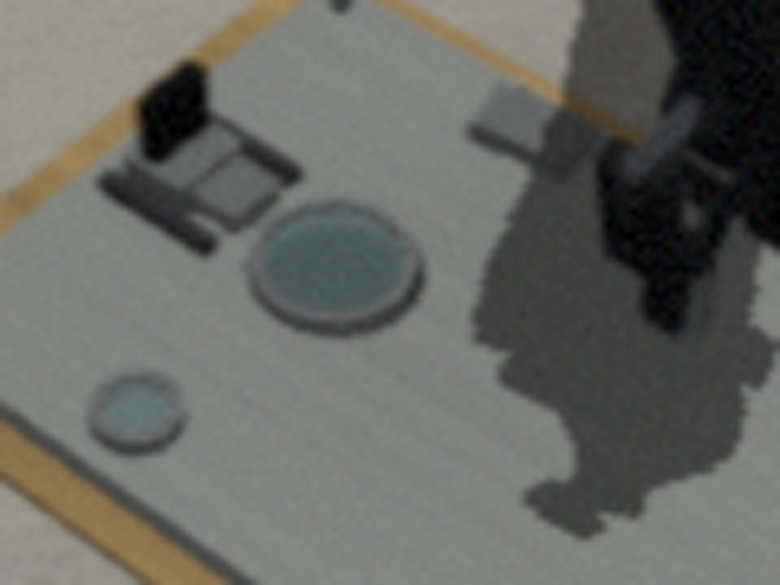

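View pics/t10.png

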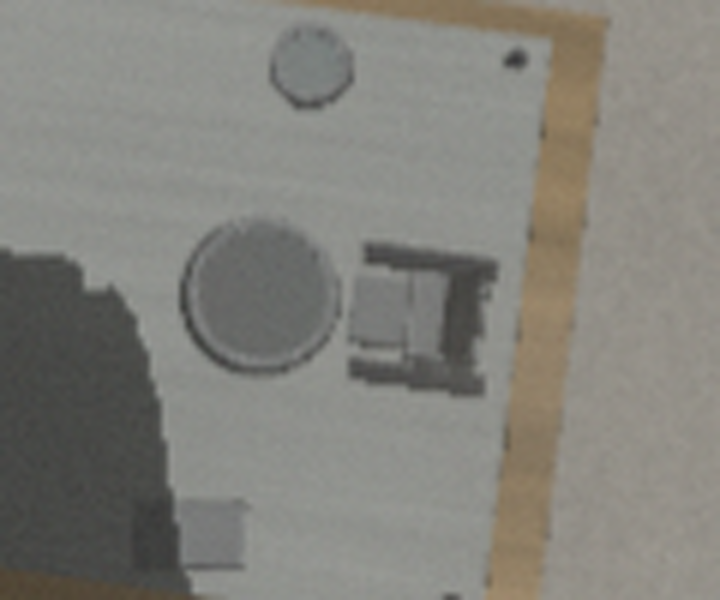

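```bash
python3 - <<'E'
from h import *
S=manip.camera('scene')
off=np.array([265,190]);sc=11
def draw(f,fn):
    a=cv2.resize(S['pixels'][190:240,265:320],None,fx=sc,fy=sc,interpolation=cv2.INTER_CUBIC)
    for r,col,dz in f:
        P=np.array([(proj(S,X)-off+.5)*sc for X in r]);cv2.polylines(a,[P.astype(int)],True,col,1)
    return a
t=np.linspace(0,6.28,120)
c=np.array([.5285,-.0433]); d=np.array([.118,.993])
def ring(c,z,r,tilt=0): return [[c[0]+r*np.cos(q),c[1]+r*np.sin(q),z+tilt*r*(np.cos(q)*d[0]+np.sin(q)*d[1])] for q in t]
a=draw([(ring(c,.02,.0365),(0,255,0),0),(ring(c-d*.001,.027,.035),(0,0,255),0)],0)
b=draw([(ring(c,.02,.0365),(0,255,0),0),(ring(c-d*.001,.0295,.035,.0025/.035),(0,0,255),0)],0)
o=np.hstack([a,b]);print(o.shape);cv2.imwrite('pics/fit.png',cv2.resize(o,None,fx=.66,fy=.66,interpolation=cv2.INTER_AREA))
E
```

```text
(550, 1210, 3)
```

View pics/fit.png

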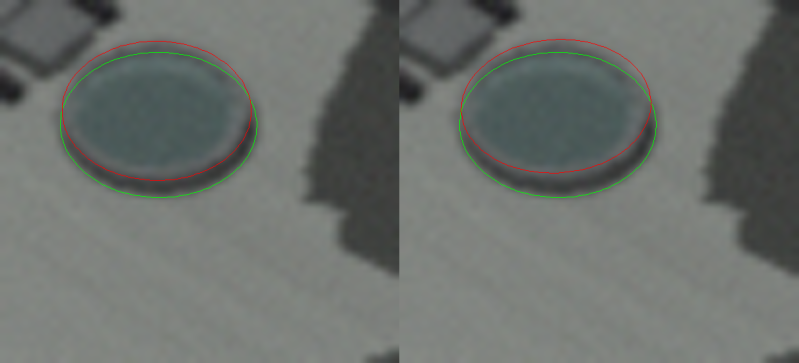

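The seated-flat overlay matches the rim and the tilted one does not, so the lens is flat in the pocket. Next I locate the keeper post.

```bash
python3 - <<'E'
from h import *
T=manip.camera('top');S=manip.camera('scene')
d=np.array([.119,.993,0])
P=np.array([.530,-.044,0]);ex=np.array([.993,-.119,0])
def box(y0,y1,x,z0,z1):
    return [[P+ex*sx*x+d*y+np.array([0,0,z]) for sx,y in((-1,y0),(1,y0),(1,y1),(-1,y1))] for z in(z0,z1)]
def draw(p,off,w,h,sc,Y):
    a=cv2.resize(p['pixels'][off[1]:off[1]+h,off[0]:off[0]+w],None,fx=sc,fy=sc,interpolation=cv2.INTER_CUBIC)
    for Yc,col in Y:
        for r in box(Yc-.006,Yc+.006,.017,.037,.071):
            q=np.array([(proj(p,X)-off+.5)*sc for X in r]);cv2.polylines(a,[q.astype(int)],True,col,1)
    return a
Y=[(-.097,(0,0,255))]
a=draw(T,np.array([300,205]),40,50,10,Y);b=draw(S,np.array([245,165]),40,50,10,Y)
cv2.imwrite('pics/post.png',np.hstack([a,b]))
E
```

```text
(no output)
```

View pics/post.png

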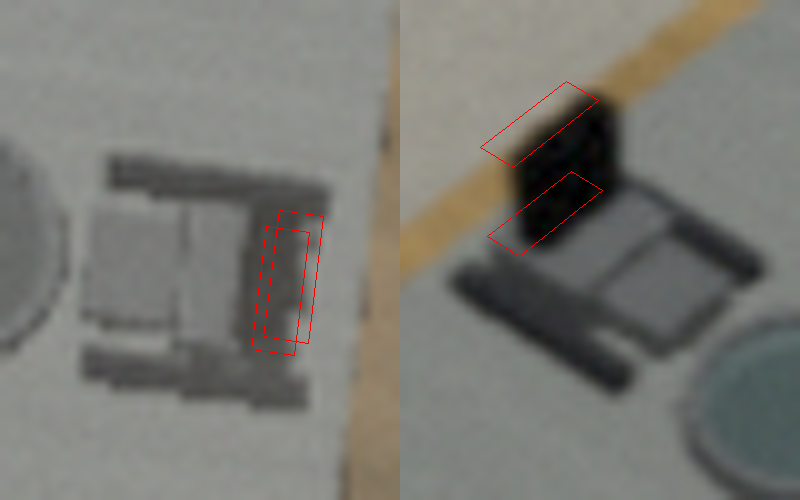

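```bash
python3 - <<'E'
from h import *
T=manip.camera('top');S=manip.camera('scene')
d=np.array([.119,.993,0])
P=np.array([.530,-.044,0]);ex=np.array([.993,-.119,0])
def box(y0,y1,x,z0,z1):
    return [[P+ex*sx*x+d*y+np.array([0,0,z]) for sx,y in((-1,y0),(1,y0),(1,y1),(-1,y1))] for z in(z0,z1)]
o=[]
for Yc in(-.092,-.089,-.086):
  for p,off in((T,np.array([310,215])),(S,np.array([250,170]))):
    a=cv2.resize(p['pixels'][off[1]:off[1]+33,off[0]:off[0]+26],None,fx=9,fy=9,interpolation=cv2.INTER_CUBIC)
    for r in box(Yc-.006,Yc+.006,.017,.037,.071):
        q=np.array([(proj(p,X)-off+.5)*9 for X in r]);cv2.polylines(a,[q.astype(int)],True,(0,0,255),1)
    o.append(a)
cv2.imwrite('pics/post2.png',np.vstack([np.hstack(o[::2]),np.hstack(o[1::2])]))
E
```

```text
(no output)
```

View pics/post2.png

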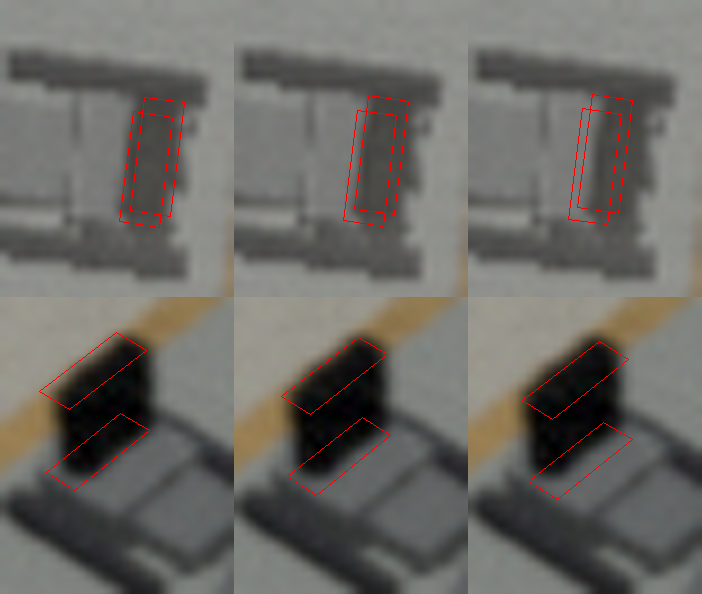

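The post centre is about 91 mm behind the pocket, at about (519, −134). I fly over it with the fingers shut and come down behind it.

>>> {"method": "move_arm", "body": {"plan": [[0,-0.5,-3.5,0,3.6],[0,-1,-7.5,0,3.6],[0,-1.5,-11.5,0,3.6],[0,-2,-15.5,0,3.6],[0,-2.6,-19.5,0,3.6],[0,-3.2,-23.5,0,3.6],[0,-3.7,-27.5,0,3.6],[0,-4.2,-30.7,0,3.6]]}}

```text
time_s: 13.47
tool_pos: [0.5129, -0.1805, 0.3128]
ee_rot: [-3.14, 0.0, 1.449]
wrist_force: [1.3, 0.4, -0.8]
width: -0.0004
```

>>> {"method": "move_arm", "body": {"plan": [[0,0,0,0,0],[0,0,0,0,0],[0,0,0,0,0]]}}

```text
time_s: 13.72
tool_pos: [0.5137, -0.1776, 0.3128]
ee_rot: [-3.14, -0.001, 1.45]
wrist_force: [-0.2, 0.2, -0.8]
width: 0.0001
```

>>> {"method": "move_arm", "body": {"plan": [[0,0,0,-2.5,0],[0,0,0,-5,0],[0,0,0,-7.5,0],[0,0,0,-9,0],[0,0,0,-9,0],[0,0,0,-9,0]]}}

```text
time_s: 14.22
tool_pos: [0.5138, -0.1761, 0.2228]
ee_rot: [-3.139, -0.001, 1.453]
wrist_force: [0.3, -0.1, 1.0]
width: 0.0001
```

```bash
python3 - <<'E'
from h import *
print(manip.get_state()['tool_pos'],manip.get_state()['wrist_force'])
S=manip.camera('scene');T=manip.camera('top')
cv2.imwrite('pics/s11.png',np.hstack([cv2.resize(S['pixels'][150:240,225:315],None,fx=4.4,fy=4.4,interpolation=cv2.INTER_CUBIC),cv2.resize(T['pixels'][180:270,270:360],None,fx=4.4,fy=4.4,interpolation=cv2.INTER_CUBIC)]))
E
```

```text
[ 0.51383035 -0.17606665  0.22279236] [ 0.28394859 -0.11644127  1.04388648]
```

View pics/s11.png

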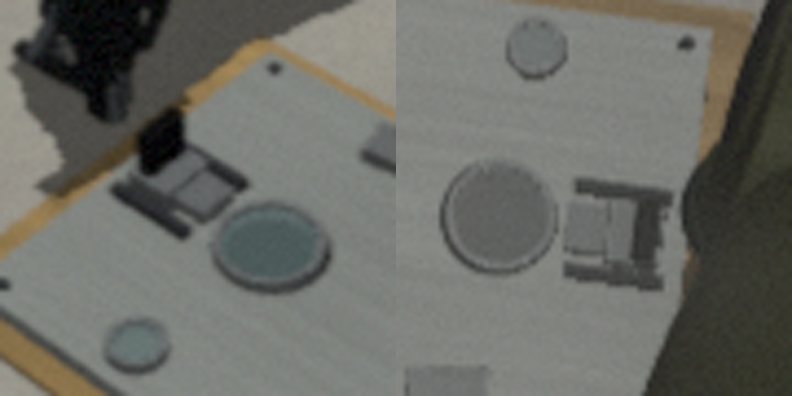

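>>> {"method": "move_arm", "body": {"plan": [[0,0,0,-0.4,0],[0,0.06,0.5,-0.4,0],[0,0.12,1.0,-0.4,0],[0,0.18,1.5,-0.4,0],[0,0.24,2.0,-0.4,0],[0,0.24,2.0,-0.4,0]]}}

```text
time_s: 14.82
tool_pos: [0.5167, -0.1564, 0.2197]
ee_rot: [3.142, -0.0, 1.453]
wrist_force: [-0.1, -0.0, 0.6]
width: 0.0001
```

>>> {"method": "move_arm", "body": {"plan": [[0,0.01,0.1,0,0],[0,0.02,0.2,0,0],[0,0.04,0.3,0,0],[0,0.05,0.4,0,0],[0,0.06,0.5,0,0],[0,0.07,0.6,0,0]]}}

```text
time_s: 15.32
tool_pos: [0.5173, -0.1514, 0.2194]
ee_rot: [-3.141, -0.0, 1.452]
wrist_force: [-0.3, -0.8, -0.1]
width: -0.0001
```

>>> {"method": "move_arm", "body": {"plan": [[0,0.01,0.1,0,0],[0,0.02,0.2,0,0],[0,0.04,0.3,0,0],[0,0.05,0.4,0,0],[0,0.06,0.5,0,0],[0,0.07,0.6,0,0]]}}

```text
time_s: 15.82
tool_pos: [0.518, -0.1455, 0.2195]
ee_rot: [-3.142, 0.0, 1.452]
wrist_force: [-0.2, -2.6, -0.1]
width: -0.0002
```

>>> {"method": "move_arm", "body": {"plan": [[0,0.01,0.1,0,0],[0,0.02,0.2,0,0],[0,0.04,0.3,0,0],[0,0.05,0.4,0,0],[0,0.06,0.5,0,0],[0,0.07,0.6,0,0],[0,0.08,0.7,0,0],[0,0.1,0.8,0,0]]}}

```text
time_s: 16.48
tool_pos: [0.519, -0.1373, 0.2195]
ee_rot: [-3.142, 0.0, 1.452]
wrist_force: [-1.1, -1.8, -0.1]
width: -0.0
```

```bash
python3 - <<'E'
from h import *
print(manip.get_state()['tool_pos'],manip.get_state()['wrist_force'])
S=manip.camera('scene');T=manip.camera('top')
cv2.imwrite('pics/s12.png',np.hstack([cv2.resize(S['pixels'][150:240,225:315],None,fx=4.4,fy=4.4,interpolation=cv2.INTER_CUBIC),cv2.resize(T['pixels'][180:270,270:360],None,fx=4.4,fy=4.4,interpolation=cv2.INTER_CUBIC)]))
E
```

```text
[ 0.5189501  -0.137298    0.21949319] [-1.09346811 -1.82288382 -0.10533469]
```

View pics/s12.png

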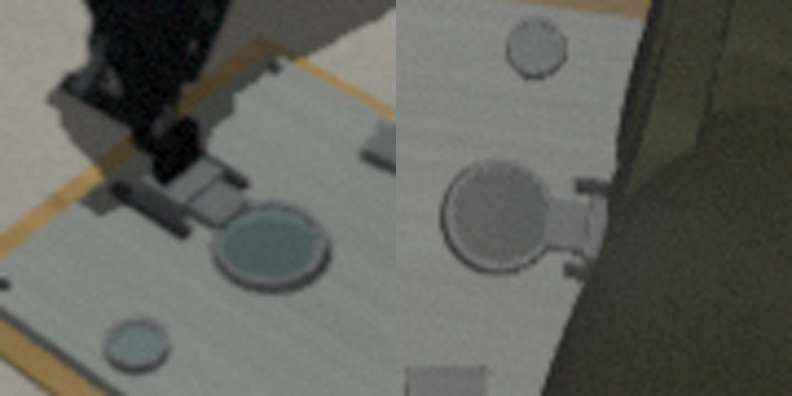

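The force is about 2 N (friction) and the tongue is sliding over the rim. I continue in small steps.

>>> {"method": "move_arm", "body": {"plan": [[0,0.01,0.1,0,0],[0,0.02,0.2,0,0],[0,0.04,0.3,0,0],[0,0.05,0.4,0,0]]}}

```text
time_s: 16.92
tool_pos: [0.5194, -0.1333, 0.2195]
ee_rot: [-3.141, 0.0, 1.452]
wrist_force: [-1.6, -1.5, 0.3]
width: 0.0004
```

>>> {"method": "move_arm", "body": {"plan": [[0,0.01,0.05,0,0],[0,0.01,0.1,0,0],[0,0.02,0.15,0,0]]}}

```text
time_s: 17.17
tool_pos: [0.5197, -0.1318, 0.2195]
ee_rot: [-3.142, 0.0, 1.452]
wrist_force: [-1.2, -1.8, 0.2]
width: 0.0001
```

>>> {"method": "move_arm", "body": {"plan": [[0,0.01,0.05,0,0],[0,0.01,0.1,0,0]]}}

```text
time_s: 17.33
tool_pos: [0.5197, -0.1308, 0.2195]
ee_rot: [-3.141, -0.0, 1.452]
wrist_force: [-0.7, -3.6, 0.5]
width: 0.0003
```

>>> {"method": "move_arm", "body": {"plan": [[0,0.01,0.05,0,0],[0,0.01,0.1,0,0]]}}

```text
time_s: 17.5
tool_pos: [0.5199, -0.1299, 0.2195]
ee_rot: [-3.142, -0.0, 1.452]
wrist_force: [-1.0, -1.9, -0.6]
width: 0.0
```

>>> {"method": "move_arm", "body": {"plan": [[0,0.01,0.05,0,0],[0,0.01,0.1,0,0]]}}

```text
time_s: 17.67
tool_pos: [0.52, -0.1289, 0.2195]
ee_rot: [-3.142, -0.0, 1.452]
wrist_force: [-1.4, -2.3, 0.2]
width: 0.0002
```

>>> {"method": "move_arm", "body": {"plan": [[0,0.01,0.05,0,0],[0,0.01,0.1,0,0]]}}

```text
time_s: 17.83
tool_pos: [0.5201, -0.1283, 0.2195]
ee_rot: [-3.142, 0.002, 1.451]
wrist_force: [-2.3, -6.2, -0.1]
width: 0.0002
```

>>> {"method": "move_arm", "body": {"plan": [[0,0.01,0.05,0,0],[0,0.01,0.1,0,0]]}}

```text
time_s: 18.0
tool_pos: [0.5201, -0.1279, 0.2196]
ee_rot: [-3.142, 0.004, 1.451]
wrist_force: [-2.4, -8.2, -1.5]
width: 0.0002
```

>>> {"method": "move_arm", "body": {"plan": [[0,0,0.05,0,0],[0,0,0.05,0,0]]}}

```text
time_s: 18.17
tool_pos: [0.5201, -0.1277, 0.2196]
ee_rot: [3.142, 0.005, 1.451]
wrist_force: [-2.9, -9.2, -0.4]
width: 0.0001
```

```bash
python3 - <<'E'
from h import *
print(manip.get_state()['tool_pos'],manip.get_state()['wrist_force'])
S=manip.camera('scene');T=manip.camera('top')
cv2.imwrite('pics/s13.png',np.hstack([cv2.resize(S['pixels'][150:240,225:315],None,fx=4.4,fy=4.4,interpolation=cv2.INTER_CUBIC),cv2.resize(T['pixels'][180:270,270:360],None,fx=4.4,fy=4.4,interpolation=cv2.INTER_CUBIC)]))
E
```

```text
[ 0.52010761 -0.12767506  0.21956941] [-2.88061756 -9.17681517 -0.38157744]
```

View pics/s13.png

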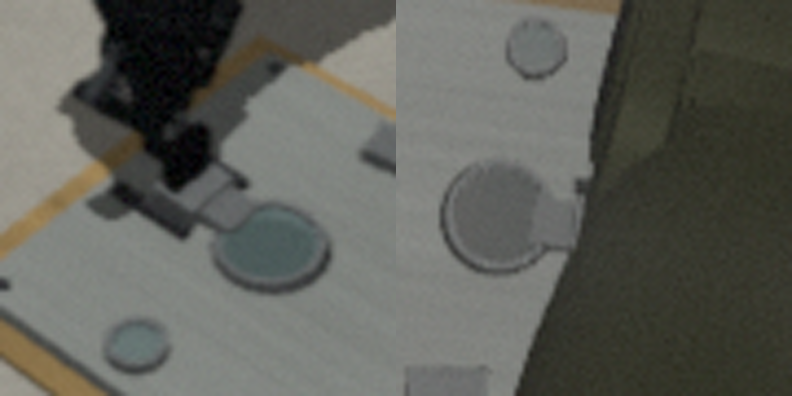

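>>> {"method": "move_arm", "body": {"plan": [[0,-0.03,-0.3,0,0],[0,-0.18,-1.5,0,0],[0,-0.4,-3.5,0,0],[0,-0.6,-5,2,0],[0,-1,-8,6,0],[0,-4,-12,10,0],[0,-7,-15,14,0],[0,-10,-19,18,0]]}}

```text
time_s: 18.93
tool_pos: [0.4522, -0.2765, 0.3566]
ee_rot: [3.14, -0.001, 1.453]
wrist_force: [0.4, -1.4, 0.1]
width: 0.0001
```

>>> {"method": "move_arm", "body": {"plan": [[0,-3,-4,0,0],[0,-6,-8,0,0],[0,-9,-12,0,0],[0,-9,-12,0,0],[0,-9,-12,0,0]]}}

```text
time_s: 19.35
tool_pos: [0.3602, -0.399, 0.3553]
ee_rot: [3.141, 0.001, 1.446]
wrist_force: [0.1, -0.5, 0.2]
width: 0.0001
```

```bash
python3 - <<'E'
from h import *
print(manip.get_state()['tool_pos'],manip.get_state()['wrist_force'])
S=manip.camera('scene');T=manip.camera('top')
a,b=[cv2.resize(x,None,fx=6,fy=6,interpolation=cv2.INTER_CUBIC) for x in(S['pixels'][165:240,245:310],T['pixels'][200:275,275:340])]
d=np.array([.119,.993,0]);P=np.array([.530,-.044,0]);ex=np.array([.993,-.119,0])
# measured post: home pose check
cv2.imwrite('pics/s14.png',np.hstack([a,b]))
cv2.imwrite('pics/all.png',np.vstack([T['pixels'][80:320]]))
E
```

```text
[ 0.36023505 -0.39900125  0.35525775] [ 0.14723758 -0.54119079  0.15980331]
```

View pics/s14.png

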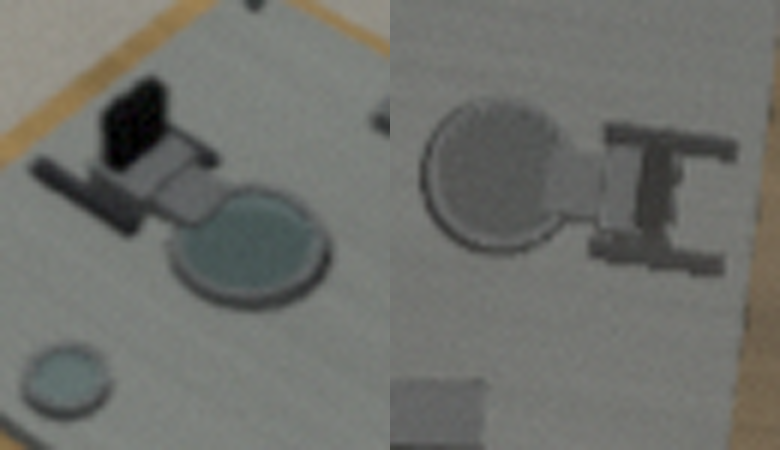

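View pics/all.png

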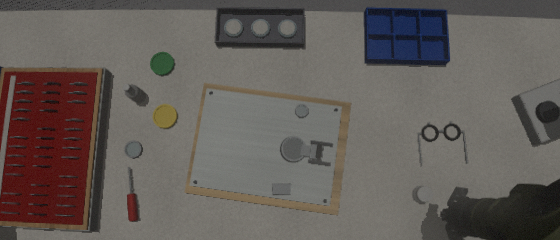

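The tongue overlaps the lens by about 14 mm, as it should when home. The lens is still flat and the bystanders have not moved. I'm handing in.

```bash
python3 -c "
from bench import manip
print(manip.sign_off())"
```

```text
the job is handed in; nothing more can be done
None
```

The lens is lying flat in the pocket and the keeper is pushed home against its stop. I handed the job in at about 19.5 s of the 64 s allowed.

- **Lens:** I slid it along the plate with the half-open fingers behind it as a cradle. Wrist force stayed around 1 N, within the sensor noise, and it was never lifted. After I backed off, a seated-flat outline matched the rim in the scene picture and a tilted one did not.
- **Keeper:** I pushed the post with the fingers shut. It moved at about 2 N, then the force rose to about 9 N at the stop, and I stopped there. The travel was about 22 mm. In the final top picture the tongue covers about 14 mm of the lens, which is the home value.
- **Everything else:** In the final top picture the other things lie where they were. The arm was clear of everything.
- **Disagreements:** The two cameras differed by about 3 mm, so I used the average. The scene camera's circle fits on the lens were poor.
- **Plate contact:** While finding the fingertip height I touched the bare plate and pressed to about 25 N, below the 40 N limit.

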